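# Free the dowel press and press the dowel home

## Task

Using fingertips only, press the dowel press's red pawl tab all the way down so that the ratchet is free (it stays down by itself), then push the green lever down by its wooden cross bar, past its teeth, until the dowel under it sits flush in the wooden block. Leave the lever down and the pawl free, never force the lever against the engaged pawl, and do not grasp, lift or shift any of the loose things.

Things in the scene. Friction and masses are not known exactly. Their poses are not given: they have to be found in the camera images.
- press: Dowel press fixed to the table: plywood base 300 x 260 x 15 mm. Origin: centre of its underside; x points from the cross bar to the pivot (away from the robot at yaw 0), z up. In its frame, mm: lever pivot axis along y at x 90, z 120; green cheeks x 67 to 137, |y| < 29, to z 140; pawl bracket at x 36, y 42, to z 90; wooden block 64 x 60 x 45, centre x -13, y 0, top z 60, with the 20 mm dowel.
- lever (a joint): Angle of the green lever, rad: 0 = fully raised (45.8 deg above level), 0.80 = level, stop at 0.81; grows as the bar goes down. Starts at 0 to 0.08. Stiff hinge: stays where it is left; takes 2 to 5 N down at the bar, up to 8 N while the dowel goes in (from about 0.65). With the pawl engaged a tooth blocks it at about 0.12.
- lever_bar (a point): Centre of the wooden cross bar at the lever's end: round, diameter 22, 80 mm long along the press's y. It swings on a radius of 190 mm about the pivot, on the pivot's -x side: 256 mm above the table fully raised, 120 mm level; going down it also moves 58 mm towards the press's -x. Push it from above.
- lever_pivot (a point): Centre of the lever's pivot, 120 mm above the table; its hinge axis is the press's y axis.
- pawl (a joint): Angle of the red pawl in rad, 0 = engaged in the teeth, 0.5 = fully free (stop); free of the teeth from about 0.28. Grows as the tab is pressed down. Stiff hinge without spring: stays where it is left; needs about 3 to 4 N at the tab.
- pawl_tab (a point): Centre of the top face of the red pawl tab, 36 (x) by 38 (y) by 6 mm, 85 mm to the press's +y side of the lever. It slopes 14 deg up towards -x when engaged, down as much when free, turning about the pawl's shaft, which runs along the press's y at x 36, z 78 mm in its frame, 40 mm to the tab's +x side. Top face about 91 mm above the table when engaged, 71 mm when free.
- dowel (a joint): How far the dowel has gone in, in m: 0 = standing 14 mm proud of the block, 0.014 = flush (stop). It is tight (about 4 N) and stays where it is pushed. The lever's rubber foot, 100 mm from the pivot, pushes it.
- dowel_top (a point): Centre of the dowel's top face.
- spare_dowel: Bystander: loose dowel, diameter 20, 45 mm tall, standing on the front right corner of the press's base. Origin: centre of its underside.
- spare_block: Bystander: loose wooden block 64 x 60 x 45 mm on the table on the press's -y side. Origin: centre of its underside.
- reel: Bystander: wooden reel, diameter 68, 65 mm tall, standing on the press's +y side. Origin: centre of its underside.
- bottle: Bystander: clear bottle, diameter 64, 200 mm tall, at a side of the table. Origin: centre of its underside.
- glue_jar: Bystander: white jar, diameter 70, 90 mm tall, at a side of the table. Origin: centre of its underside.
- mallet: Bystander: hammer 260 mm long lying at the left. Origin: underside, about mid-length.

How it is judged:
By the outcome, as a careful person would: the job done as asked, in the order asked, and still so for the second after the job is handed in, with the robot touching nothing.
It also fails if it takes over 56 s, if anything falls off the work surface, if the arm or the gripper's body presses on something with over 40 N, if the wrist force passes 120 N, or if a joint passes its speed limit or range.

## Robot

A 6-joint arm with a two-finger parallel gripper is mounted at the origin on the work surface. World frame = base frame: x ahead of the robot, y to its left, z up, the work surface at z = 0. Lengths are in mm, angles in rad, forces in N, time in s.
With the tool pointing down it reaches from about 425 to 925 mm from the base axis. Payload 12.5 kg.
Tool frame: the origin (TCP) lies where the fingers leave the gripper's body, on its centre line; the fingertips stand ahead of it and the grasp point (between the pads) lies 54 mm ahead of it (nose_length is the z of the fingertips in the tool frame, in mm); z points along the fingers, y is the line along which they close (so a half turn about z gives the same grasp; the last joint's range is limited). The gripper opens to 85 mm and grips with 20 to 120 N. Pads are 22 mm wide; open, the fingers measure 114 mm over their backs; the gripper's body (76 mm by 85 mm) begins 54 mm behind the grasp point. The pads swing forward as they close: fully open they stand 13 mm farther back than shut.
Start: joints at [1.234, 0.491, 1.559, -0, 1.092, -0.106], TCP at [142.951, 608.442, 303.927] pointing down, gripper open.
Joint ranges: [-3.1, 3.1], [-0.84, 2.19], [0.05, 2.79], [-1.13, 4.28], [0.06, 2.93], [-2.69, 2.69]. Speed limits (rad/s): [2.22, 2.22, 2.79, 3.14, 3.14, 3.14].

## Interface

Orientations are given as [roll, pitch, yaw] about the fixed x, y, z axes, in that order (R = Rz(yaw) Ry(pitch) Rx(roll)).
In Python, from workcell import * gives the robot as it stands. The module is installed in compiled form; this text tells all that it offers.
- The arm moves only by the tool step_arm, never from a script. Its arguments are lists of equal length, an entry for each row: "translation": the shift along the world's x, y, z in units of 25 mm (1.0 is 25 mm), a list of three; "twist": the turn, a rotation vector about the world's x, y, z in units of 5 degrees (1.0 is 5 degrees), a list of three; "hand": the closure, from -1 (fully open) to 1 (shut), so that 0 is half open. In form: {"translation": [[tx, ty, tz], ...], "twist": [[rx, ry, rz], ...], "hand": [hand, ...]}. A call has 1 to 8 rows; each row shifts and turns the commanded pose from where the row before left it; what a row does not reach is not made up. A row lasts 1/12 s, in which the tool goes at most 41.7 mm and 7.16 degrees, less where a joint would pass 70% of its speed; a pose out of reach is approached as far as the arm can. A call is refused whole if a number of a shift passes 1 or a number of a turn 1, either way. A call with a gripper value outside its range is refused whole. The fingers move at their own pace and stop on an object; "force" is the grip in N (left out, the last holds). Time passes only in rows, so rows that do not move let the fingers close. It gives the time, the measured TCP pose, the force, the opening and the grip force at its end, in the units of the state.
- state(): the state, without advancing time (a new reading comes with each control period).
- camera(name): name is "scene" or "top" or "wrist"; returns a dict with "img" (384x512x3 uint8, red, green, blue), "K" (3x3 intrinsics, pixels), "distortion" ([k1, k2, p1, p2, k3] as OpenCV has them; the pictures are not rectified), "pose" (4x4, takes a point from camera to world coordinates); the wrist camera has in their place "T_tool_cam" (4x4, takes a point from camera to tool coordinates, whose origin is the TCP and whose axes are the flange's). Camera axes: x right, y down, z forward; pixel columns grow to the right and rows downward; lengths in mm; the calibration is good to about 2 mm. A picture is of the moment at which its call begins: read the wrist's pose just before it. There is no depth.
- sign_off(): hands the job in; it is judged then, once.
Trained networks look in a picture, given as the dict that the camera call returned (one of the last four; its "shot" number tells which), for a name from the list of things; names that differ only in an ending like _2 or _b are one class to them, and where a whole thing is asked for, a point or a joint stands for the part that bears it (a point fixed in the world has none). Each returns a list of dicts, best first, with "score" (0 to 1); they miss things now and then, are a little off and sometimes report something else, mostly with a low value. They report only what shows in the picture. A call takes as long as a camera call.
- spot_in(picture, thing): "uv" ([column, row] in pixels, amid what is visible of it).
The state is a dict: "time": time; "qpos": joint angles; "joint_vel": joint speeds; "effort": joint torques, N m; "tool_pos": TCP position; "ee_rot": TCP orientation; "contact_force": force on the tool from outside, world axes, zero at the start; "ft_torque": the same for the moment, N m; "width": opening from 0.0 (shut) to 1.0 (fully open); "finger_force": force on a finger pad.
Only numpy, scipy, OpenCV 4.12 (cv2) and the standard library are available. Lean on these libraries where they do the work, as an engineer would, in place of code of your own. Each camera call takes 0.05 s, during which the arm holds its last target. There are 200 camera calls.

## Working session

There is one attempt and no reset: what is moved stays moved. The work goes in short steps, Python scripts to look and compute and a tool call to move; the robot and the scene stay as the last step left them, time stands still between calls to the robot, and variables do not carry over. Pictures are saved under pics/ and viewed, at most 10 in all, crops included, and the job is handed in when it is done.

Besides the shell and the picture viewer there is one more tool, called after "Emit:" by a JSON object that holds its "fn" and its "kwargs", one argument or row to a line. step_arm: Moves the arm, as the interface text tells. Its arguments: {"type":"object","properties":{"translation":{"type":"array","items":{"type":"array","items":{"type":"number"}}},"twist":{"type":"array","items":{"type":"array","items":{"type":"number"}}},"hand":{"type":"array","items":{"type":"number"}},"force":{"type":"number"}},"required":["translation","twist","hand"]}

```bash
mkdir -p pics
cat > h.py <<'E'
from workcell import *
import numpy as np, cv2
def ray(c,uv):
    p=cv2.undistortPoints(np.array([[uv]],float),np.array(c['K']),np.array(c['distortion']))[0,0]
    T=np.array(c['pose']); d=T[:3,:3]@np.array([p[0],p[1],1.]); return T[:3,3],d/np.linalg.norm(d)
def atz(c,uv,z):
    o,d=ray(c,uv); return o+d*(z-o[2])/d[2]
def tri(rs):
    A=sum(np.eye(3)-np.outer(d,d) for o,d in rs); b=sum((np.eye(3)-np.outer(d,d))@o for o,d in rs); return np.linalg.solve(A,b)
E
python3 - <<'E'
from h import *
s=state(); print({k:np.round(v,3) for k,v in s.items()})
c={n:camera(n) for n in('scene','top')}
for n in c: cv2.imwrite(f'pics/{n}1.png',c[n]['img'][:,:,::-1])
for t in ['press','lever_bar','lever_pivot','pawl_tab','dowel_top','spare_dowel','spare_block','reel','bottle','glue_jar','mallet']:
    r=[]
    for n in c:
        q=spot_in(c[n],t)
        if q: print(t,n,np.round(q[0]['uv'],1),round(q[0]['score'],2)); r.append(ray(c[n],q[0]['uv']))
    if len(r)==2: print('   ',np.round(tri(r)))
print(c['top']['pose'],c['scene']['pose'])
E
```

```text
{'time': np.float64(0.0), 'qpos': array([ 1.234,  0.492,  1.559,  0.   ,  1.092, -0.106]), 'joint_vel': array([-0.001,  0.001,  0.001, -0.   ,  0.002, -0.001]), 'effort': array([ 1.0000e-03, -6.1847e+01, -2.6159e+01,  0.0000e+00,  4.0000e-03,
        0.0000e+00]), 'tool_pos': array([142.89 , 608.281, 303.287]), 'ee_rot': array([-3.14 , -0.   ,  2.911]), 'contact_force': array([ 0.389, -0.119,  0.067]), 'ft_torque': array([-0.006, -0.035,  0.036]), 'finger_force': np.float64(0.0), 'width': np.float64(1.0)}
press scene [239.6 266. ] 0.82
press top [294.2 161.1] 0.81
    [ 615. -110.  -13.]
lever_bar scene [239.3 219.4] 0.78
lever_bar top [302.5 144.8] 0.65
    [ 625. -112.  181.]
lever_pivot scene [240.7 218. ] 0.61
lever_pivot top [298.8 152.2] 0.89
    [ 606. -102.  166.]
pawl_tab scene [264.4 234.1] 0.83
pawl_tab top [273.1 148.6] 0.69
    [633. -34. 105.]
dowel_top scene [233.6 245.2] 0.37
spare_dowel scene [238.2 219.7] 0.68
spare_dowel top [332.1 187.3] 0.37
    [ 523. -149.  118.]
spare_block scene [170.  274.3] 0.66
reel scene [295.6 232.4] 0.8
reel top [239.2 163.4] 0.54
    [601.  82.  42.]
bottle scene [237.6 214.9] 0.26
bottle top [403.1 167.4] 0.72
    [ 591. -249.  262.]
glue_jar scene [395.3 196.2] 0.6
glue_jar top [126.  173.1] 0.94
    [578. 471.  49.]
mallet scene [169.  274.6] 0.42
mallet top [131.6 258.4] 0.89
    [418.  41.  82.]
[[-2.71625699e-02 -9.87821550e-01  1.53201762e-01  3.14332028e+02]
 [-9.99549367e-01  2.87984277e-02  8.46842664e-03  1.38394856e+01]
 [-1.27772642e-02 -1.52902700e-01 -9.88158644e-01  1.34801963e+03]
 [ 0.00000000e+00  0.00000000e+00  0.00000000e+00  1.00000000e+00]] [[ 3.71062889e-01  5.42898740e-01 -7.53374602e-01  1.34235418e+03]
 [ 9.28398678e-01 -2.34102691e-01  2.88568580e-01 -3.19422912e+02]
 [-1.97035027e-02 -8.06509075e-01 -5.90893293e-01  8.27990863e+02]
 [ 0.00000000e+00  0.00000000e+00  0.00000000e+00  1.00000000e+00]]
```

Run:
```python
import cv2
a=cv2.imread('pics/top1.png')[90:240,200:420];b=cv2.imread('pics/scene1.png')[150:330,140:340]
cv2.imwrite('pics/t2.png',cv2.resize(a,None,fx=3.6,fy=3.6,interpolation=2));cv2.imwrite('pics/s2.png',cv2.resize(b,None,fx=3.3,fy=3.3,interpolation=2))
```

```text
(no output)
```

View pics/t2.png

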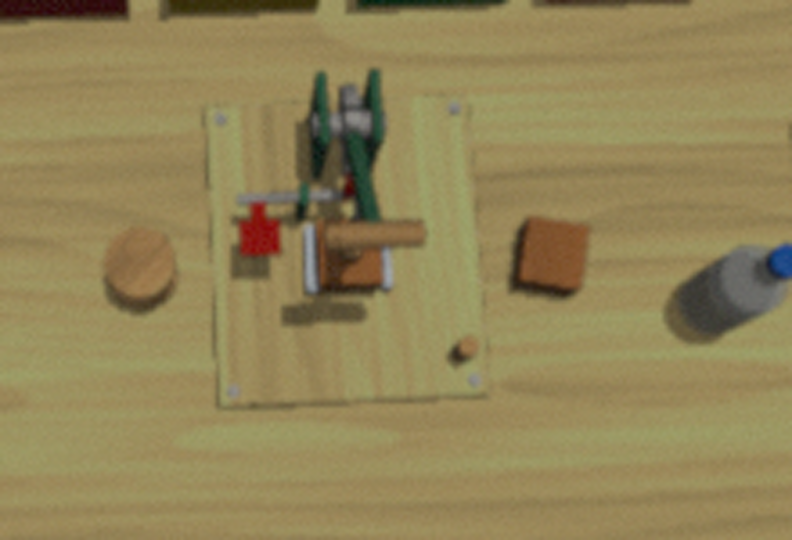

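View pics/s2.png

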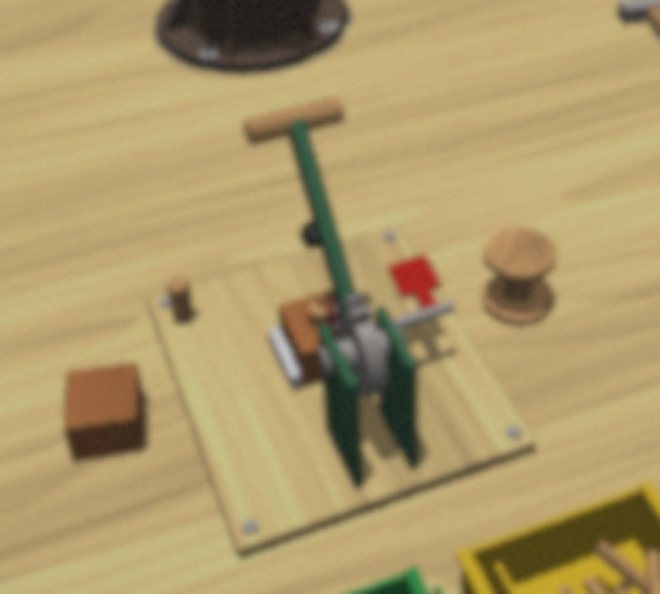

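The top view shows the red tab at about (272,156), the bar at (304,155), and all four base corners. The scene view shows the bar at (229,186) and the tab at (266,234).

Run:
```python
from h import *
c={n:camera(n) for n in('scene','top')}
T=lambda x,y:(x/3.6+200-.36,y/3.6+90-.36); S=lambda x,y:(x/3.3+140-.35,y/3.3+150-.35)
P=np.array([atz(c['top'],T(*p),15) for p in [(207,105),(468,97),(488,395),(220,407)]])
Q=np.array([atz(c['scene'],S(*p),15) for p in [(535,448),(240,552),(150,302)]])
print(P.round(),Q.round())
print('tab',tri([ray(c['top'],T(260,237)),ray(c['scene'],S(415,277))]))
print('bar',tri([ray(c['top'],T(376,234)),ray(c['scene'],S(294,119))]))
cen=P.mean(0); ax=(P[0]+P[1]-P[2]-P[3])/2; ay=(P[0]+P[3]-P[1]-P[2])/2
yaw=np.arctan2(ax[1],ax[0]); yaw2=np.arctan2(-ay[0],ay[1]); print(cen,np.linalg.norm(ax),np.linalg.norm(ay),yaw,yaw2)
y=(yaw+yaw2)/2;R=np.array([[np.cos(y),-np.sin(y)],[np.sin(y),np.cos(y)]])
for n,p in dict(tab=(-4,85),bar0=(90-132.5,0),bar1=(-100,0),spare=(-150,-130),block=(-13,0)).items(): print(n,cen[:2]+R@p)
for n,p in dict(spare_block=(552,255),spare_dowel=(462,350),reel=(140,265)).items():print(n,atz(c['top'],T(*p),45).round())
```

```text
[[ 766.   17.   15.]
 [ 767. -241.   15.]
 [ 471. -243.   15.]
 [ 467.   12.   15.]] [[ 771.   18.   15.]
 [ 772. -236.   15.]
 [ 477. -240.   15.]]
tab [614.74154172 -26.47855465  88.3991342 ]
bar [ 573.9668835  -112.85040307  257.88406197]
[ 617.7546368  -113.77144386   15.        ] 297.83869786772055 256.5347468211138 0.010635426956691492 0.009066653914654832
tab [612.91750599 -28.81497168]
bar0 [ 575.25669895 -114.1901063 ]
bar1 [ 517.75948892 -114.75653197]
spare [ 469.04252951 -245.24276828]
block [ 604.75526758 -113.89950531]
spare_block [ 599. -306.   45.]
spare_dowel [ 510. -215.   45.]
reel [601.  84.  45.]
```

Run:
```python
import workcell
print([n for n in dir(workcell) if n[0]!='_'], getattr(workcell,'nose_length',None))
c=workcell.camera('wrist');print(c['T_tool_cam']);print(workcell.state().get('nose_length'))
```

```text
['IKError', 'camera', 'nose_length', 'sign_off', 'spot_in', 'state'] 72.6
[[-1.28719249e-03 -9.52767003e-01 -3.03699492e-01  7.83783115e+01]
 [ 9.99999086e-01 -1.35170954e-03  2.21576385e-06  7.13065955e-01]
 [-4.12624606e-04 -3.03699211e-01  9.52767872e-01 -6.93662231e+01]
 [ 0.00000000e+00  0.00000000e+00  0.00000000e+00  1.00000000e+00]]
None
```

Emit:
{"fn": "step_arm", "kwargs": {
  "translation": [
    [1, -1, 0],
    [1, -1, 0],
    [1, -1, 0],
    [1, -1, 0],
    [1, -1, 0],
    [1, -1, 0],
    [1, -1, 0],
    [1, -1, 0]
  ],
  "twist": [
    [0, 0, 0.9],
    [0, 0, 0.9],
    [0, 0, 0.8],
    [0, 0, 0],
    [0, 0, 0],
    [0, 0, 0],
    [0, 0, 0],
    [0, 0, 0]
  ],
  "hand": [1, 1, 1, 1, 1, 1, 1, 1]
}}

```text
time: 2.02
tool_pos: [343.9, 407.1, 304.1]
ee_rot: [3.141, 0.0, 3.138]
contact_force: [0.9, 0.8, -0.4]
width: 0.002
finger_force: 0.0
```

Emit:
{"fn": "step_arm", "kwargs": {
  "translation": [
    [0.66, -1, 0],
    [0.66, -1, 0],
    [0.66, -1, 0],
    [0.66, -1, 0],
    [0.66, -1, 0],
    [0.66, -1, 0],
    [0.66, -1, 0],
    [0.66, -1, 0]
  ],
  "twist": [
    [-1, 0, 0],
    [-1, 0, 0],
    [-1, 0, 0],
    [0, 0, 0],
    [0, 0, 0],
    [0, 0, 0],
    [0, 0, 0],
    [0, 0, 0]
  ],
  "hand": [1, 1, 1, 1, 1, 1, 1, 1]
}}

```text
time: 2.68
tool_pos: [475.6, 207.1, 304.1]
ee_rot: [-2.88, 0.001, 3.138]
contact_force: [-0.2, -0.5, -0.1]
width: -0.003
finger_force: 0.0
```

Emit:
{"fn": "step_arm", "kwargs": {
  "translation": [
    [0.66, -1, 0],
    [0.66, -1, 0],
    [0.66, -1, 0],
    [0.66, -1, 0],
    [0.66, -1, 0],
    [0.66, -1, -0.5],
    [0.66, -1, -1],
    [0.66, -0.9, -1]
  ],
  "twist": [
    [0, 0, 0],
    [0, 0, 0],
    [0, 0, 0],
    [0, 0, 0],
    [0, 0, 0],
    [0, 0, 0],
    [0, 0, 0],
    [0, 0, 0]
  ],
  "hand": [1, 1, 1, 1, 1, 1, 1, 1]
}}

```text
time: 3.35
tool_pos: [607.8, 9.4, 241.4]
ee_rot: [-2.88, 0.003, 3.138]
contact_force: [1.0, 0.5, -0.8]
width: 0.003
finger_force: 0.0
```

Emit:
{"fn": "step_arm", "kwargs": {
  "translation": [
    [0, -0.9, -1],
    [0, 0, -0.7],
    [0, 0, 0]
  ],
  "twist": [
    [0, 0, 0],
    [0, 0, 0],
    [0, 0, 0]
  ],
  "hand": [1, 1, 1]
}}

```text
time: 3.6
tool_pos: [605.9, -12.8, 195.3]
ee_rot: [-2.88, -0.005, 3.136]
contact_force: [-0.9, 0.9, -1.3]
width: 0.003
finger_force: 0.0
```

Run:
```python
from h import *
s=state();print(s['tool_pos'],s['ee_rot'])
c=camera('wrist');cv2.imwrite('pics/w1.png',c['img'][:,:,::-1])
for t in ['pawl_tab','lever_bar']: print(spot_in(c,t)[:1])
```

```text
[605.91740794 -12.78334775 195.34900737] [-2.88033725 -0.00466216  3.13555203]
[{'uv': [268.1, 237.3], 'score': 0.64}]
[{'uv': [62.7, 308.5], 'score': 0.86}]
```

View pics/w1.png

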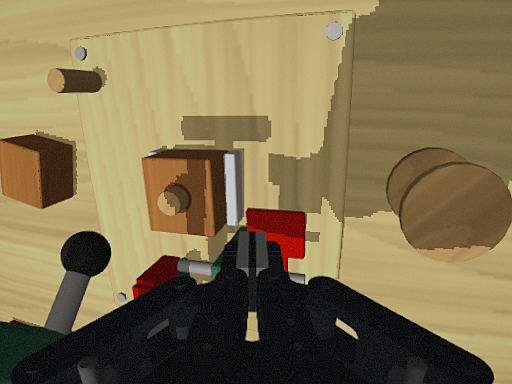

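The wrist view shows the shut fingertips at (255,240) just above the red tab (245-305, 208-258). The bar is out of view, and the black ball at (85,253) is the lever's foot.

```bash
cat >> h.py <<'E'
from scipy.spatial.transform import Rotation as Ro
def wristpose(s,c):
    T=np.eye(4);T[:3,:3]=Ro.from_euler('xyz',s['ee_rot']).as_matrix();T[:3,3]=s['tool_pos'];return T@np.array(c['T_tool_cam'])
E
python3 - <<'E'
from h import *
s=state();c=camera('wrist');c['pose']=wristpose(s,c)
for uv,z in [((246,208),95),((306,211),95),((304,258),87),((275,232),91),((188,158),60),((172,201),74)]: print(uv,atz(c,uv,z).round(1))
R=Ro.from_euler('xyz',s['ee_rot']).as_matrix()
for y in(-14,0,14): print(s['tool_pos']+R@[0,y,72.6])
E
```

```text
(246, 208) [599.1 -42.1  95. ]
(306, 211) [597.5  -4.3  95. ]
(304, 258) [634.5  -4.4  87. ]
(275, 232) [615.7 -23.8  91. ]
(188, 158) [576.6 -98.4  60. ]
(172, 201) [ 607.7 -107.3   74. ]
[607.34710039 -43.4435751  133.45203374]
[607.39852783 -29.92061388 129.82893079]
[607.44995527 -16.39765266 126.20582784]
```

Emit:
{"fn": "step_arm", "kwargs": {
  "translation": [
    [0, 0, -0.6],
    [0, 0, -0.4],
    [0, 0, -0.2],
    [0, 0, -0.2],
    [0, 0, -0.2],
    [0, 0, 0]
  ],
  "twist": [
    [0, 0, 0],
    [0, 0, 0],
    [0, 0, 0],
    [0, 0, 0],
    [0, 0, 0],
    [0, 0, 0]
  ],
  "hand": [1, 1, 1, 1, 1, 1]
}}

```text
time: 4.3
tool_pos: [606.8, -11.4, 158.5]
ee_rot: [-2.88, 0.0, 3.138]
contact_force: [-0.4, 0.7, 1.2]
width: -0.001
finger_force: 0.3
```

Emit:
{"fn": "step_arm", "kwargs": {
  "translation": [
    [0, 0, -0.2],
    [0, 0, -0.2],
    [0, 0, -0.1],
    [0, 0, 0]
  ],
  "twist": [
    [0, 0, 0],
    [0, 0, 0],
    [0, 0, 0],
    [0, 0, 0]
  ],
  "hand": [1, 1, 1, 1]
}}

```text
time: 4.63
tool_pos: [607.1, -11.6, 145.9]
ee_rot: [-2.88, 0.001, 3.138]
contact_force: [0.5, -0.5, 0.6]
width: -0.001
finger_force: 0.7
```

Emit:
{"fn": "step_arm", "kwargs": {
  "translation": [
    [0, 0, -0.1],
    [0, 0, -0.1],
    [0, 0, -0.1]
  ],
  "twist": [
    [0, 0, 0],
    [0, 0, 0],
    [0, 0, 0]
  ],
  "hand": [1, 1, 1]
}}

```text
time: 4.88
tool_pos: [607.7, -11.6, 140.0]
ee_rot: [-2.879, 0.004, 3.138]
contact_force: [-4.6, 3.4, 29.5]
width: -0.004
finger_force: 14.9
```

Emit:
{"fn": "step_arm", "kwargs": {
  "translation": [
    [0, 0, -0.1],
    [0, 0, -0.1],
    [0, 0, 0]
  ],
  "twist": [
    [0, 0, 0],
    [0, 0, 0],
    [0, 0, 0]
  ],
  "hand": [1, 1, 1]
}}

```text
time: 5.13
tool_pos: [608.0, -11.4, 138.5]
ee_rot: [-2.878, 0.006, 3.138]
contact_force: [-12.1, 5.8, 50.9]
width: -0.0
finger_force: 25.9
```

Run:
```python
from h import *
c=camera('wrist');cv2.imwrite('pics/w2.png',c['img'][:,:,::-1])
```

```text
(no output)
```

View pics/w2.png

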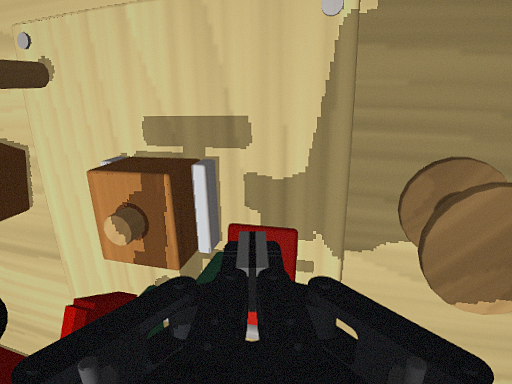

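The tab is at its stop: the force rose to 51 N with the tip at z ≈ 70. Now I'll retreat and go above the bar.

Emit:
{"fn": "step_arm", "kwargs": {
  "translation": [
    [0, 0, 0.4],
    [0, 0.2, 1],
    [0, 0.2, 1],
    [0, 0.2, 1],
    [0, 0, 1],
    [0, 0, 1],
    [0, 0, 1],
    [0, 0, 1]
  ],
  "twist": [
    [0, 0, 0],
    [0, 0, 0],
    [0, 0, 0],
    [0, 0, 0],
    [0, 0, 0],
    [0, 0, 0],
    [0, 0, 0],
    [0, 0, 0]
  ],
  "hand": [1, 1, 1, 1, 1, 1, 1, 1]
}}

```text
time: 5.85
tool_pos: [606.7, 3.5, 319.8]
ee_rot: [-2.88, 0.0, 3.138]
contact_force: [0.7, 0.5, -0.2]
width: -0.001
finger_force: 0.0
```

Emit:
{"fn": "step_arm", "kwargs": {
  "translation": [
    [0, 0, 1],
    [0, 0, 1],
    [-0.3, -0.9, 0],
    [-0.3, -1, 0],
    [-0.3, -1, 0],
    [-0.4, -0.9, 0],
    [0, -0.8, 0],
    [0, 0, 0]
  ],
  "twist": [
    [1, 0, 0],
    [1, 0, 0],
    [1, 0, 0],
    [0, 0, 0],
    [0, 0, 0],
    [0, 0, 0],
    [0, 0, 0],
    [0, 0, 0]
  ],
  "hand": [1, 1, 1, 1, 1, 1, 1, 1]
}}

```text
time: 6.52
tool_pos: [574.0, -114.5, 368.7]
ee_rot: [-3.141, -0.0, 3.135]
contact_force: [0.5, -0.2, -0.2]
width: -0.001
finger_force: 0.0
```

Run:
```python
from h import *
s=state();print(s['tool_pos'],s['ee_rot'],s['contact_force'])
c=camera('wrist');w=c['img'][:,:,::-1]
t=camera('scene')['img'][150:330,140:340,::-1]
cv2.imwrite('pics/m3.png',np.hstack([cv2.resize(w,(400,300)),cv2.resize(t,(333,300))]))
```

```text
[ 574.03197489 -114.49400896  368.66067323] [-3.14114464e+00 -2.22901269e-04  3.13488260e+00] [ 0.48769092 -0.17412346 -0.16190673]
```

View pics/m3.png

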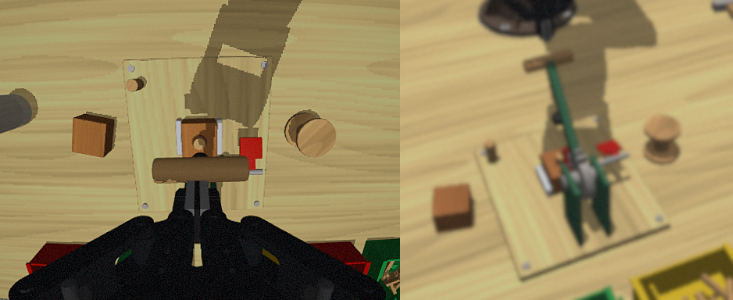

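The wrist view shows the bar centre at about (257,216) full-size, with the fingertips just above and centred on it. The scene view shows the fingertips over the bar and the tab tilted down.

Run:
```python
from h import *
s=state();c=camera('wrist');c['pose']=wristpose(s,c)
for uv in [(257,216),(196,216),(318,216)]: print(atz(c,uv,260).round(1))
print(atz(c,(321,196),71).round(1))
px=708
for p in np.arange(0,.82,.1): a=.799-p; print(round(p,2),round(px-190*np.cos(a),1),round(120+190*np.sin(a)+11+72.6,1))
```

```text
[ 571.2 -107.8  260. ]
[ 571.  -146.9  260. ]
[571.5 -68.7 260. ]
[623.6 -21.9  71. ]
0.0 575.5 339.8
0.1 562.6 325.9
0.2 551.1 310.7
0.3 541.2 294.5
0.4 532.9 277.4
0.5 526.4 259.6
0.6 521.7 241.2
0.7 518.9 222.4
0.8 518.0 203.4
```

Emit:
{"fn": "step_arm", "kwargs": {
  "translation": [
    [-0.1, 0.2, -0.5],
    [0, 0, -0.5],
    [-0.1, 0, -0.2],
    [-0.2, 0, -0.2],
    [-0.2, 0, -0.2],
    [0, 0, 0]
  ],
  "twist": [
    [0, 0, 0],
    [0, 0, 0],
    [0, 0, 0],
    [0, 0, 0],
    [0, 0, 0],
    [0, 0, 0]
  ],
  "hand": [1, 1, 1, 1, 1, 1]
}}

```text
time: 7.17
tool_pos: [558.7, -106.2, 328.6]
ee_rot: [3.141, -0.001, 3.138]
contact_force: [-0.3, -0.1, 0.3]
width: 0.002
finger_force: 0.0
```

Emit:
{"fn": "step_arm", "kwargs": {
  "translation": [
    [-0.15, 0, -0.2],
    [-0.15, 0, -0.2],
    [-0.15, 0, -0.2]
  ],
  "twist": [
    [0, 0, 0],
    [0, 0, 0],
    [0, 0, 0]
  ],
  "hand": [1, 1, 1]
}}

```text
time: 7.42
tool_pos: [547.3, -106.5, 314.7]
ee_rot: [-3.141, -0.001, 3.138]
contact_force: [-6.8, 0.2, 10.8]
width: -0.001
finger_force: 5.3
```

Emit:
{"fn": "step_arm", "kwargs": {
  "translation": [
    [0, 0, -0.2],
    [-0.1, 0, -0.2],
    [0, 0, 0]
  ],
  "twist": [
    [0, 0, 0],
    [0, 0, 0],
    [0, 0, 0]
  ],
  "hand": [1, 1, 1]
}}

```text
time: 7.67
tool_pos: [544.7, -106.6, 303.8]
ee_rot: [-3.142, -0.002, 3.138]
contact_force: [-1.1, 0.8, -0.6]
width: -0.005
finger_force: 0.0
```

Run:
```python
from h import *
s=state();print(s['tool_pos'],s['contact_force'])
c=camera('wrist');w=c['img'][:,:,::-1]
t=camera('scene')['img'][150:330,140:340,::-1]
cv2.imwrite('pics/m4.png',np.hstack([cv2.resize(w,(400,300)),cv2.resize(t,(333,300))]))
```

```text
[ 544.69039715 -106.64093041  303.76838037] [-1.07383488  0.81039474 -0.6079555 ]
```

View pics/m4.png

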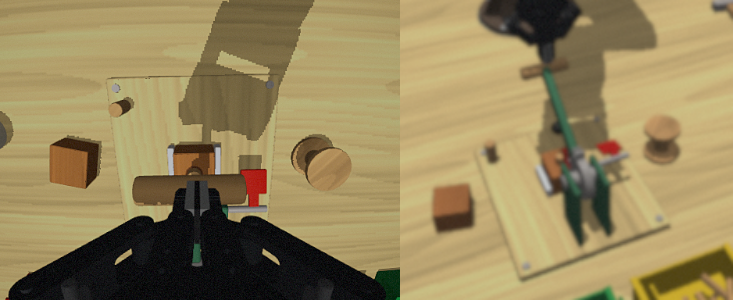

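The fingertips rest on the bar (wrist view, tip at about (197,182), bar rows 175-205), and the bar has moved down past the tooth angle. I'll check the offset.

Run:
```python
from h import *
s=state();c=camera('wrist');c['pose']=wristpose(s,c)
for z in (215,220,230,240): print(z,atz(c,(243,226),z)[0].round(1),atz(c,(243,243),z).round(1),atz(c,(243,262),z)[0].round(1))
T=np.linalg.inv(c['pose']);
for dx in(-11,11):
  p=T@np.append(s['tool_pos']+[dx,0,-72.6],1); print(cv2.projectPoints(p[None,:3],np.zeros(3),np.zeros(3),np.array(c['K']),np.array(c['distortion']))[0].ravel())
```

```text
215 540.2 [ 551.2 -111.1  215. ] 564.0
220 537.9 [ 548.5 -110.9  220. ] 560.9
230 533.3 [ 543.2 -110.6  230. ] 554.8
240 528.7 [ 537.9 -110.2  240. ] 548.7
[250.22643031 229.10520078]
[250.52012467 266.01314014]
```

Emit:
{"fn": "step_arm", "kwargs": {
  "translation": [
    [-0.1, -0.1, -0.25],
    [-0.12, 0, -0.25],
    [-0.1, 0, -0.25],
    [-0.1, 0, -0.25],
    [-0.08, 0, -0.25],
    [-0.08, 0, -0.25],
    [-0.06, 0, -0.25],
    [-0.06, 0, -0.25]
  ],
  "twist": [
    [0, 0, 0],
    [0, 0, 0],
    [0, 0, 0],
    [0, 0, 0],
    [0, 0, 0],
    [0, 0, 0],
    [0, 0, 0],
    [0, 0, 0]
  ],
  "hand": [1, 1, 1, 1, 1, 1, 1, 1]
}}

```text
time: 8.48
tool_pos: [527.8, -109.2, 253.8]
ee_rot: [-3.142, -0.0, 3.138]
contact_force: [-3.1, -1.6, 4.8]
width: -0.001
finger_force: 2.5
```

Emit:
{"fn": "step_arm", "kwargs": {
  "translation": [
    [-0.06, 0, -0.25],
    [-0.05, 0, -0.25],
    [-0.04, 0, -0.25],
    [-0.02, 0, -0.25],
    [-0.02, 0, -0.2],
    [0, 0, -0.2]
  ],
  "twist": [
    [0, 0, 0],
    [0, 0, 0],
    [0, 0, 0],
    [0, 0, 0],
    [0, 0, 0],
    [0, 0, 0]
  ],
  "hand": [1, 1, 1, 1, 1, 1]
}}

```text
time: 8.98
tool_pos: [523.1, -109.1, 218.4]
ee_rot: [3.141, -0.001, 3.138]
contact_force: [-3.2, 0.1, 7.4]
width: -0.001
finger_force: 3.5
```

Emit:
{"fn": "step_arm", "kwargs": {
  "translation": [
    [-0.1, 0, -0.15],
    [0, 0, -0.15],
    [0, 0, -0.15],
    [0, 0, -0.1]
  ],
  "twist": [
    [0, 0, 0],
    [0, 0, 0],
    [0, 0, 0],
    [0, 0, 0]
  ],
  "hand": [1, 1, 1, 1]
}}

```text
time: 9.32
tool_pos: [521.0, -109.2, 204.8]
ee_rot: [-3.141, 0.0, 3.138]
contact_force: [-4.0, -1.7, 6.0]
width: -0.0
finger_force: 3.2
```

Emit:
{"fn": "step_arm", "kwargs": {
  "translation": [
    [0, 0, -0.1],
    [0, 0, -0.1],
    [0, 0, 0]
  ],
  "twist": [
    [0, 0, 0],
    [0, 0, 0],
    [0, 0, 0]
  ],
  "hand": [1, 1, 1]
}}

```text
time: 9.57
tool_pos: [520.8, -109.2, 201.5]
ee_rot: [-3.141, 0.001, 3.138]
contact_force: [-10.7, 0.0, 25.5]
width: -0.002
finger_force: 12.9
```

Force rose at the stop; one more small press to be sure, then I retreat.

Emit:
{"fn": "step_arm", "kwargs": {
  "translation": [
    [0, 0, -0.1],
    [0, 0, 0]
  ],
  "twist": [
    [0, 0, 0],
    [0, 0, 0]
  ],
  "hand": [1, 1]
}}

```text
time: 9.73
tool_pos: [520.8, -109.2, 201.1]
ee_rot: [-3.14, 0.002, 3.138]
contact_force: [-19.2, 2.1, 52.5]
width: -0.002
finger_force: 26.3
```

Emit:
{"fn": "step_arm", "kwargs": {
  "translation": [
    [0, 0, 0.3],
    [0, 0, 0.8],
    [0, 0, 1],
    [0, 0, 1],
    [-0.4, 1, 1],
    [-0.4, 1, 1],
    [-0.4, 1, 1],
    [0, 1, 0]
  ],
  "twist": [
    [0, 0, 0],
    [0, 0, 0],
    [0, 0, 0],
    [0, 0, 0],
    [0, 0, 0],
    [0, 0, 0],
    [0, 0, 0],
    [0, 0, 0]
  ],
  "hand": [1, 1, 1, 1, 1, 1, 1, 1]
}}

```text
time: 10.4
tool_pos: [490.7, -8.1, 354.0]
ee_rot: [-3.141, 0.006, 3.137]
contact_force: [-0.4, -0.2, -0.3]
width: -0.0
finger_force: 0.0
```

Run:
```python
from h import *
s=state();print(s['tool_pos'],s['contact_force'])
w=camera('wrist')['img'][:,:,::-1]
t=camera('scene')['img'][170:310,170:310,::-1]
cv2.imwrite('pics/m5.png',np.hstack([cv2.resize(w,(400,400)),cv2.resize(t,(400,400))]))
```

```text
[490.72891303  -8.13491768 354.02141115] [-0.44371196 -0.1761887  -0.34363323]
```

View pics/m5.png

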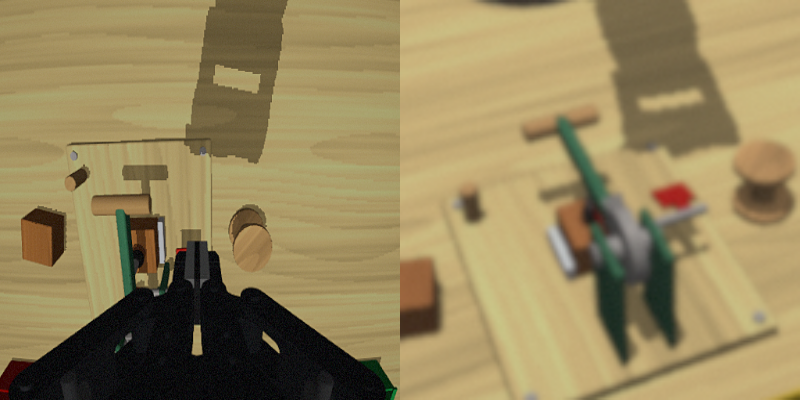

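The lever is level, with the bar at the stop and its foot on the dowel. The tab is tilted down, and the spare dowel, block and reel are undisturbed. The arm is clear, so I'm handing in.

```bash
python3 -c "
from workcell import *
print(sign_off())"
```

```text
the job is handed in; nothing more can be done
None
```

I pressed the pawl tab to its stop, then pushed the lever down by its bar to the level stop, so the dowel should be flush (its top is hidden under the lever's foot); the spare dowel, spare block and reel look unmoved, and I handed in with the arm clear at about 10.5 s.

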